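# Slide the parts box into the curing station

### The arm

A 6-joint arm with a two-finger parallel gripper is mounted at the origin on the work surface. World frame = base frame: x ahead of the robot, y to its left, z up, the work surface at z = 0. Lengths are in m, angles in rad, forces in N, time in s.
With the tool pointing down it reaches from about 0.425 to 0.95 m from the base axis. Payload 3.5 kg.
Tool frame: the origin (TCP) lies at the very end of the fingers, on their centre line; the grasp point (between the pads) lies 19 mm behind it (ctrl.grip_point_offset is the distance from the TCP to the grasp point, in m); z points along the fingers, y is the line along which they close (so a half turn about z gives the same grasp; the last joint's range is limited). The gripper opens to 85 mm and grips with 20 to 120 N. Pads are 22 mm wide; open, the fingers measure 114 mm over their backs; the gripper's body (76 mm by 85 mm) begins 54 mm behind the grasp point. The pads swing forward as they close: fully open they stand 13 mm farther back than shut.
Start: joints at [-1.451, 0.286, 1.577, -0, 1.279, -0.15], TCP at [0.18, -0.651, 0.231] pointing down, gripper open.
Joint ranges: [-2.77, 2.77], [-0.9, 2.22], [0.21, 2.48], [-1.53, 4.67], [0.24, 2.81], [-2.84, 2.84]. Speed limits (rad/s): [2.79, 2.79, 3.14, 3.14, 3.14, 3.14].

### API

Orientations are given as a unit quaternion [x, y, z, w].
In Python, from plant import ctrl gives the robot as it stands. The module is installed in compiled form; this text tells all that it offers.
- The arm moves only by the shell command python3 -m pendant 'ROWS' [OPENING] [FORCE]. ROWS is JSON, a list of rows, each an object of numbers: "dx", "dy", "dz": the shift along the tool's x, y, z in cm; "twist": the turn about the tool's z in degrees. A call has 1 to 10 rows; each row is the pose to reach, as a shift and turn from the pose commanded when the call began, along the tool's axes at that moment; what a row does not reach only later rows make up. A row lasts 1/8 s, in which the tool goes at most 62.5 mm and 10.7 degrees, less where a joint would pass 70% of its speed; a pose out of reach is approached as far as the arm can. A call with a gripper value outside its range is refused whole. OPENING is the opening in per cent of the stroke, from 0 (shut) to 100 (fully open), set as the call begins (- or left out, the last holds). The fingers move at their own pace and stop on an object; FORCE is the grip in N (left out, the last holds). Time passes only in rows, so rows that repeat a pose let the fingers close. It gives the time, the measured TCP pose, the force, the opening and the grip force at its end, in the units of the state.
- ctrl.get_state(): the state, without advancing time (a new reading comes with each control period).
- ctrl.read_camera(name): name is "side" or "top" or "wrist"; returns a dict with "img" (480x640x3 uint8, red, green, blue), "depth" (480x640 float32, m along the optical axis (not along the pixel's ray), 0 where there is no reading), "camera_matrix" (3x3 intrinsics, pixels), "xyz" and "rotation" of the camera in the world; the wrist camera has in their place "tool_from_camera" (4x4, takes a point from camera to tool coordinates, whose origin is the TCP and whose axes are the flange's). Camera axes: x right, y up, looking along -z (the intrinsics and any distortion apply to the point x, -y, -z); pixel columns grow to the right and rows downward; lengths in m; the calibration is good to about 2 mm. A picture is of the moment at which its call begins: read the wrist's pose just before it.
- ctrl.sign_off(): hands the job in; it is judged then, once.
The state is a dict: "time": time; "qpos": joint angles; "dq": joint speeds; "joint_efforts": joint torques, N m; "eef_pos": TCP position; "tcp_rot": TCP orientation; "contact_force": force on the tool from outside, world axes, zero at the start; "wrist_torque": the same for the moment, N m; "opening": opening from 0.0 (shut) to 1.0 (fully open); "finger_force": force on a finger pad.
Only numpy, scipy, OpenCV 4.12 (cv2) and the standard library are available. Lean on these libraries where they do the work, as an engineer would, in place of code of your own. Each camera call takes 0.05 s, during which the arm holds its last target. There are 200 camera calls.

### The job

Push the clear parts box with the blue lid along the dark grey curing station and down the lane between its two aluminium guide rails until it is fully home, square against the red rubber stop in front of the lamp panel. Nothing, neither box nor robot, may touch either rail, so first nudge the box in line with the lane where it stands crooked or off to one side. Only push it, upright and never lifted, leave the funnel, the pawn and the resin bottle alone, and finish clear of everything.

Things in the scene. Friction and masses are not known exactly. Their poses are not given: they have to be found in the camera images.
- station: Fixed dark grey plate 420 x 180 x 12 mm, its top the lane's floor. Origin: centre of its underside on the work surface; +x is the push direction along the lane's centre line. In its frame (mm): rails from x -60 (mouth) to 130; red stop's face at x 130, 60 wide, top 42 above the work surface; black lamp panel at x 162 to 191, 150 wide, top at 134.
- rail_a: Aluminium guide rail on the station's +y side, fixed: 190 long (x), 12 wide (y), 18 mm tall, its top 30 mm above the work surface. Origin at the centre of its underside, on the plate; axes as the station's. The clear lane between the rails' inner faces is 100 mm wide.
- rail_b: The same rail on the station's -y side.
- lane_mouth (a point): The middle of the lane's open mouth, on the plate's top, level with the near ends of the rails. Axes as the station's.
- lane_home (a point): The point on the plate's top, on the lane's centre line, where the centre of the box's underside lies when the box is fully home (45 mm before the stop). Axes as the station's.
- partsbox: Loose rigid clear box, flush blue lid, orange side clips; 90 (x) x 76 (y) x 60 mm tall, flat sides, 0.25 to 0.5 kg. Origin: centre of its underside. Starts on the plate outside the mouth, +x within 0.2 rad of the station's +x, centre 120 to 145 mm before the station's origin, up to 28 mm off the centre line. Central and straight it has 12 mm to each rail.
- funnel: Bystander: green plastic funnel standing mouth down on the work surface beside the station, 68 mm across, 70 mm tall; origin at the centre of its underside.
- pawn: Bystander: grey printed chess pawn standing on the work surface beside the station, 34 mm across, 64 mm tall; origin at the centre of its underside.
- resin: Bystander: brown resin bottle with blue label and black cap standing beyond the station's lamp panel, 62 mm across, 150 mm tall; origin at the centre of its underside.
Mind the look-alikes: they are no part of the job. Of the things like the partsbox, leave any that is pink or yellow; of the rest the larger one is meant.

How it is judged:
By the outcome, as a careful person would: the job done as asked, in the order asked, and still so for the second after the job is handed in, with the robot touching nothing.
It also fails if it takes over 64 s, if anything falls off the work surface, if the arm or the gripper's body presses on something with over 40 N, if the wrist force passes 120 N, or if a joint passes its speed limit or range.

## Working session

There is one attempt and no reset: what is moved stays moved. The work goes in short steps, Python scripts to look and compute and a shell command to move; the robot and the scene stay as the last step left them, time stands still between calls to the robot, and variables do not carry over. Pictures are saved under pics/ and viewed, at most 10 in all, crops included, and the job is handed in when it is done.

```bash
mkdir -p pics; cat > h.py <<'E'
import numpy as np, cv2
from plant import ctrl
def shot(n,f=None):
    s=ctrl.get_state(); c=ctrl.read_camera(n)
    if f: cv2.imwrite('pics/'+f,c['img'][:,:,::-1])
    return s,c
def cloud(c):
    K=c['camera_matrix'];d=c['depth'];v,u=np.mgrid[:480,:640]
    p=np.stack([(u-K[0,2])/K[0,0]*d,-(v-K[1,2])/K[1,1]*d,-d],-1)
    return p@np.array(c['rotation']).T+np.array(c['xyz'])
def ray(c,uv,z):
    K=c['camera_matrix'];uv=np.atleast_2d(uv).astype(float)
    p=np.c_[(uv[:,0]-K[0,2])/K[0,0],-(uv[:,1]-K[1,2])/K[1,1],-np.ones(len(uv))]@np.array(c['rotation']).T
    o=np.array(c['xyz']);t=(z-o[2])/p[:,2]
    return o+p*t[:,None]
E
python3 - <<'E'
from h import *
s,c=shot('top','top.png');print(c['xyz'],c['rotation'],c['camera_matrix'],[k for k in c])
s,c=shot('side','side.png');print(c['xyz'],s['eef_pos'],s['tcp_rot'],s['time'])
E
```

```text
[0.45305969 0.07973424 1.08598913] [ 0.05315599 -0.05158452 -0.70060172  0.70969762] [[524.94660195   0.         325.19269875]
 [  0.         524.94660195 238.36745949]
 [  0.           0.           1.        ]] ['img', 'depth', 'camera_matrix', 'xyz', 'rotation']
[ 0.3579518  -0.68198493  0.6241788 ] [ 0.17983658 -0.6499173   0.22995009] [ 9.90916241e-01  1.34475319e-01  8.57637276e-06 -1.17994384e-03] 0.05
```

View pics/top.png

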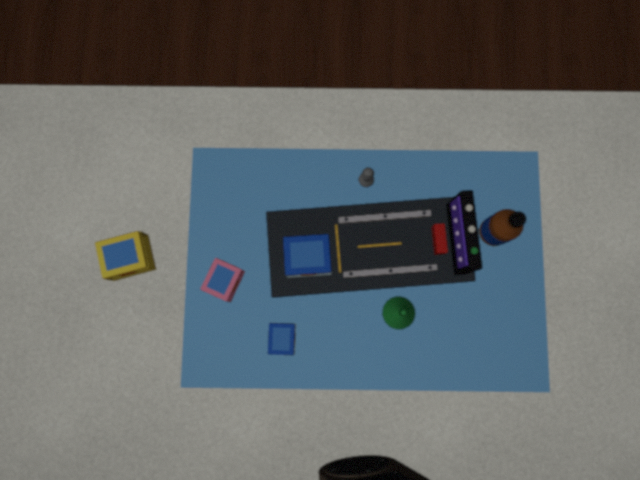

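View pics/side.png

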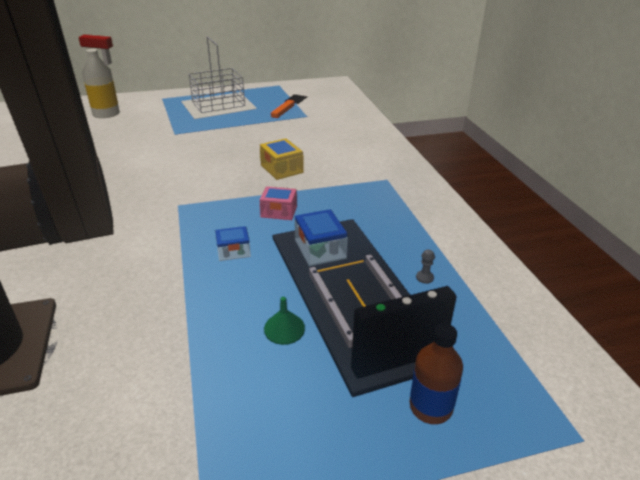

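The top view shows the station lying left to right: box at about (307,255), rails with mouth at x≈340, red stop at (440,238), lamp panel at (465,232). The funnel is at (398,312), the pawn at (367,177) and the bottle at (505,225). The side view shows the box standing on the plate with a clear body, and the smaller blue-lidded look-alike beside it off the plate.

```bash
sed -i 's/^from plant/from scipy.spatial.transform import Rotation as R\nfrom plant/; s/np.array(c\[.rotation.\])/R.from_quat(c["rotation"]).as_matrix()/' h.py
cat > meas.py <<'E'
from h import *
def rect(m):
    cs,_=cv2.findContours(m.astype(np.uint8),0,2);cs=[k for k in cs if cv2.contourArea(k)>40]
    return sorted(cs,key=cv2.contourArea)[::-1]
def fit(P):  # min-area rect of world xy -> centre,size,angle of long side
    (cx,cy),(w,h),a=cv2.minAreaRect((P[:,:2]*1000).astype(np.float32))
    if w<h: w,h,a=h,w,a+90
    return np.array([cx,cy]),(w,h),(a+90)%180-90
s,c=shot('top');hsv=cv2.cvtColor(c['img'],cv2.COLOR_RGB2HSV);H,S,V=cv2.split(hsv)
roi=np.zeros((480,640),bool);roi[195:300,262:485]=1
W=roi&(S<70)&(V>85);W[:, :330]=0;W[:,440:]=0
print('rails')
for k in rect(W)[:3]: print(cv2.boundingRect(k),fit(ray(c,k[:,0],.03)))
Bm=roi&(H>98)&(H<125)&(S>110)&(V>50);Bm[:,345:]=0;Bm[:,:275]=0
Bm=cv2.morphologyEx(Bm.astype(np.uint8),cv2.MORPH_OPEN,np.ones((7,7)))
print('lid')
for k in rect(Bm)[:2]: print(cv2.boundingRect(k),fit(ray(c,k[:,0],.072)))
Rm=roi&((H<8)|(H>172))&(S>150)&(V>60)
print('stop')
for k in rect(Rm)[:2]: print(cv2.boundingRect(k),fit(ray(c,k[:,0],.042)))
P=cloud(c);print('depth lid',P[255,307],'floor',P[245,420],P[215,390])
Dm=roi&(V<75)&(S<110);Dm[195:,:]&=True
k=max(rect(Dm),key=cv2.contourArea);print('plate',fit(ray(c,k[:,0],.012)))
E
python3 meas.py
python3 - <<'E'
from h import *
c=cv2.imread('pics/top.png')[190:305,255:495]
cv2.imwrite('pics/topc.png',cv2.resize(c,None,fx=3.3,fy=3.3,interpolation=2))
E
```

```text
rails
(344, 268, 46, 9) (array([542.63372803,  -0.68443298]), (91.0393295288086, 10.879583358764648), -84.4984860420227)
(392, 265, 37, 8) (array([550.86804199, -88.75584412]), (73.82857513427734, 10.719991683959961), -84.49871063232422)
(348, 214, 36, 8) (array([654.72259521,   1.45796204]), (72.09073638916016, 10.998973846435547), -84.79616498947144)
lid
(283, 234, 49, 41) (array([573.94372559, 118.76412201]), (92.6431655883789, 76.96367645263672), -85.6455512046814)
(275, 195, 49, 15) (array([676.41918945, 135.71755981]), (94.94696807861328, 28.230600357055664), -89.27048516273499)
stop
(432, 223, 16, 31) (array([ 612.38830566, -146.70149231]), (61.27796936035156, 26.882980346679688), 5.294548988342285)
depth lid [0.57105853 0.11782741 0.07447815] floor [ 0.60192174 -0.11244548  0.01337865] [ 0.66075086 -0.04887213  0.0303753 ]
plate (array([601.60083008, -22.66633606]), (445.72210693359375, 179.70765686035156), -84.51566171646118)
```

View pics/topc.png

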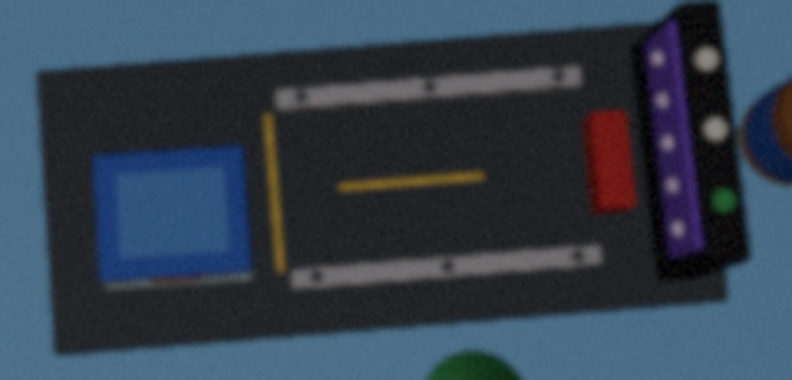

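The crop shows the box slightly toward the near (−y) rail and almost straight. By the numbers it is about 13 mm off line and 1° crooked. Rails, stop and plate agree on a station heading of −84.5°. I'll nudge it sideways with two spread fingers, then push from behind with the fingers above rail height.

```bash
cat > go.py <<'E'
# usage: go.py u n z heading_deg  (mm; lane coords: u along push, n across) -> tool-frame shift
import sys; from h import *
a=np.radians(-84.55);U=np.array([np.cos(a),np.sin(a)]);N=np.array([-U[1],U[0]])
def un(p): return np.array([U@p[:2],N@p[:2]])*1000
def rel(u,n,z,hd,s):
    t=np.r_[(u*U+n*N)/1000,z/1000];r=R.from_quat(s['tcp_rot']).as_matrix()
    h0=np.degrees(np.arctan2(r[1,0],r[0,0]))
    return np.round(r.T@(t-s['eef_pos'])*100,2),round((h0-hd+180)%360-180,1)
if __name__=='__main__':
    s=ctrl.get_state();r=R.from_quat(s['tcp_rot']).as_matrix()
    print('now u,n,z',un(s['eef_pos']).round(1),s['eef_pos'][2].round(4),'hd',np.degrees(np.arctan2(r[1,0],r[0,0])).round(2),'tz',r[:,2].round(3),'op',s['opening'],'F',np.round(s['contact_force'],1))
    v=list(map(float,sys.argv[1:]))
    for i in range(0,len(v),4): print(rel(*v[i:i+4],s))
E
python3 go.py 390 500 230 5.45 -63 510 230 5.45 -63 510 40 5.45; python3 -c "
from go import *
print(un([.5426,-.0007]),un([.6547,.0015]),un([.6124,-.1467]),un([.5739,.1188]))"
```

```text
now u,n,z [664.2 117.3] 0.2302 hd 15.45 tz [-0.     0.002 -1.   ] op 0.9969938932534627 F [-0.3  0.3  0.7]
(array([ 42.45, -20.36,   0.07]), np.float64(10.0))
(array([ 51.31, -64.79,   0.16]), np.float64(10.0))
(array([ 51.3 , -64.76,  19.15]), np.float64(10.0))
[ 52.23139331 540.08067134] [ 60.68826794 651.88286842] [204.20079397 595.6984856 ] [-63.75561996 582.58893821]
```

```bash
python3 -m pendant '[{"dx":6,"dy":-2,"twist":2},{"dx":12,"dy":-5,"twist":4},{"dx":18,"dy":-8,"twist":6},{"dx":24,"dy":-11,"twist":8},{"dx":30,"dy":-14,"twist":10},{"dx":35,"dy":-17,"twist":10},{"dx":40,"dy":-20,"twist":10},{"dx":42,"dy":-25,"twist":10},{"dx":43.5,"dy":-30,"twist":10},{"dx":45,"dy":-35,"twist":10}]' 45; python3 go.py -63 510 150 5.45
```

```text
now u,n,z [664.2 117.3] 0.2302 hd 15.45 tz [-0.     0.002 -1.   ] op 0.9969938932534627 F [-0.3  0.3  0.7]
(array([ 51.3 , -64.78,   8.15]), np.float64(10.0))$[0]: bad value
```

```bash
python3 -m pendant '[{"dx":6,"dy":-2,"dz":0,"twist":2},{"dx":12,"dy":-5,"dz":0,"twist":4},{"dx":18,"dy":-8,"dz":0,"twist":6},{"dx":24,"dy":-11,"dz":0,"twist":8},{"dx":30,"dy":-14,"dz":0,"twist":10},{"dx":35,"dy":-17,"dz":0,"twist":10},{"dx":40,"dy":-20,"dz":0,"twist":10},{"dx":42,"dy":-25,"dz":0,"twist":10},{"dx":43.5,"dy":-30,"dz":0,"twist":10},{"dx":45,"dy":-35,"dz":0,"twist":10}]' 45; python3 go.py -63 510 150 5.45
```

```text
time: 1.4
eef_pos: [0.5202, -0.1912, 0.2309]
tcp_rot: [0.999, 0.048, -0.0, -0.0]
contact_force: [0.2, -0.5, 0.2]
opening: 0.453
finger_force: 0.0
now u,n,z [239.8 499.7] 0.2309 hd 5.48 tz [-0.001  0.    -1.   ] op 0.4526908494829554 F [ 0.2 -0.5  0.2]
(array([  1.05, -30.27,   8.1 ]), np.float64(0.0))
```

```bash
python3 -m pendant '[{"dx":0.3,"dy":-6,"dz":0,"twist":0},{"dx":0.5,"dy":-12,"dz":0,"twist":0},{"dx":0.8,"dy":-18,"dz":0,"twist":0},{"dx":0.8,"dy":-24,"dz":0,"twist":0},{"dx":0.8,"dy":-30.3,"dz":0,"twist":0},{"dx":0.8,"dy":-30.3,"dz":5,"twist":0},{"dx":0.8,"dy":-30.3,"dz":10,"twist":0},{"dx":0.8,"dy":-30.3,"dz":13,"twist":0},{"dx":0.8,"dy":-30.3,"dz":13,"twist":0}]'; python3 go.py -63 508 40 5.45; python3 - <<'E'
from h import *
shot('wrist','w1.png');shot('side','s1.png')
a=cv2.imread('pics/w1.png');b=cv2.imread('pics/s1.png')
cv2.imwrite('pics/c1.png',np.hstack([cv2.resize(a,(400,300)),cv2.resize(b[100:400,150:550],(400,300))]))
E
```

```text
time: 2.52
eef_pos: [0.4969, 0.1091, 0.0983]
tcp_rot: [0.999, 0.048, -0.004, -0.0]
contact_force: [0.3, 0.6, 0.9]
opening: 0.45
finger_force: 0.0
now u,n,z [-61.5 505. ] 0.0983 hd 5.47 tz [-0.007 -0.    -1.   ] op 0.45020825407793585 F [0.3 0.6 0.9]
(array([ 0.34, -0.15,  5.83]), np.float64(0.0))
```

View pics/c1.png

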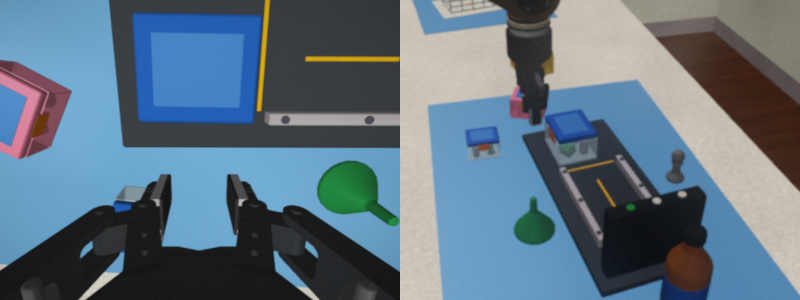

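The wrist view shows both fingers centred along the box's near side, with lid columns 135–262 and fingers at about 200. Everything there is clear, and the side view confirms it. I'll descend and start nudging.

```bash
python3 -m pendant '[{"dx":0.3,"dy":-0.2,"dz":4,"twist":0},{"dx":0.3,"dy":-0.2,"dz":6.8,"twist":0},{"dx":0.8,"dy":-0.2,"dz":6.8,"twist":0},{"dx":1.6,"dy":-0.2,"dz":6.8,"twist":0},{"dx":2.2,"dy":-0.2,"dz":6.8,"twist":0},{"dx":2.6,"dy":-0.2,"dz":6.8,"twist":0},{"dx":3.0,"dy":-0.2,"dz":6.8,"twist":0},{"dx":3.4,"dy":-0.2,"dz":6.8,"twist":0},{"dx":3.4,"dy":-0.2,"dz":6.8,"twist":0}]'; python3 go.py -63 545 30 5.45; python3 meas.py | grep -A1 lid
```

```text
time: 3.75
eef_pos: [0.5337, 0.1144, 0.0333]
tcp_rot: [0.999, 0.048, 0.001, -0.0]
contact_force: [-1.2, -0.4, 0.7]
opening: 0.45
finger_force: 0.5
now u,n,z [-63.2 542.1] 0.0333 hd 5.46 tz [ 0.001  0.    -1.   ] op 0.4498998252770174 F [-1.2 -0.4  0.7]
(array([0.29, 0.02, 0.33]), np.float64(0.0))
lid
(275, 195, 70, 14) (array([677.6854248 , 114.97909546]), (136.45375061035156, 26.221635818481445), -89.2725368142128)
--
depth lid [0.54302244 0.10877661 0.31480946] floor [ 0.60184181 -0.1123423   0.01395452] [ 0.66132492 -0.0492276   0.02745756]
plate (array([592.85534668, -13.35826111]), (465.9310607910156, 193.54266357421875), -84.20075035095215)
```

```bash
cat > wm.py <<'E'
import sys; from go import *; from meas import rect,fit
s,c=shot('wrist',sys.argv[1])
T=np.array(c['tool_from_camera']);r=R.from_quat(s['tcp_rot']).as_matrix()
c['rotation']=R.from_matrix(r@T[:3,:3]).as_quat();c['xyz']=np.array(s['eef_pos'])+r@T[:3,3]
H,S,V=cv2.split(cv2.cvtColor(c['img'],cv2.COLOR_RGB2HSV))
def rep(t,m,z,o=7):
    m=cv2.morphologyEx(m.astype(np.uint8),cv2.MORPH_OPEN,np.ones((o,o)))
    for k in rect(m)[:3]:
        if cv2.contourArea(k)<500: continue
        f=fit(ray(c,k[:,0],z));print(t,cv2.boundingRect(k),'un',un(f[0]/1000).round(1),np.round(f[1],1),round(f[2],2))
print('tool',un(s['eef_pos']).round(1),s['eef_pos'][2].round(4))
P=cloud(c)
rep('lid',(H>98)&(H<125)&(S>110)&(abs(P[...,2]-.072)<.012),.072)
rep('rail',(S<60)&(V>90)&(abs(P[...,2]-.03)<.006),.03,5)
rep('line',(H>15)&(H<32)&(S>140),.012,3)
E
sed -i 's/^s,c=shot(.top.)/if __name__!="__main__": raise SystemExit\n&/' meas.py
python3 - <<'E'
s=open('meas.py').read();i=s.index('if __name__');open('meas.py','w').write(s[:i]+'def main():\n'+''.join('    '+l+'\n' for l in s[i:].splitlines()[1:])+'if __name__=="__main__": main()\n')
E
python3 wm.py w2.png
```

```text
tool [-63.2 542.1] 0.0333
lid (158, 67, 321, 249) un [-63.3 591.4] [87.  73.8] -84.55
rail (501, 0, 139, 37) un [ 29.4 651.8] [51.2 11.6] -84.21
rail (467, 280, 173, 28) un [ 42.6 542.4] [78.4 13.2] -84.53
line (546, 163, 94, 10) un [ 61.8 596.5] [43.  4.] -84.57
```

View pics/w2.png

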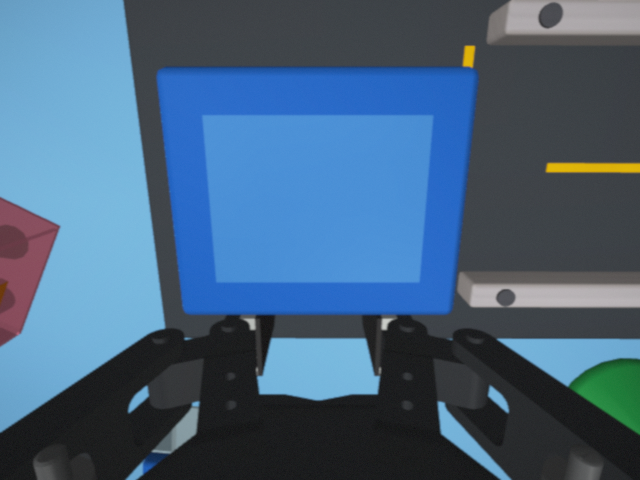

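The wrist view shows the fingers flat on the box's near side (lid edge row ≈312), with the box now square to the lane (−84.55°). The lid centre is at n≈591.4 and the lane at ≈596.3, so 4.8 mm more.

```bash
python3 -m pendant '[{"dx":0.3,"dy":0,"dz":0,"twist":0},{"dx":0.5,"dy":0,"dz":0,"twist":0},{"dx":0.5,"dy":0,"dz":0,"twist":0},{"dx":0.5,"dy":0,"dz":0,"twist":0}]'; python3 wm.py w3.png
```

```text
time: 4.35
eef_pos: [0.5384, 0.1148, 0.0332]
tcp_rot: [0.999, 0.048, 0.0, -0.0]
contact_force: [-0.8, -0.4, -0.1]
opening: 0.453
finger_force: 0.4
tool [-63.2 546.8] 0.0332
lid (157, 66, 322, 250) un [-63.2 596.2] [87.1 73.9] -84.52
rail (499, 14, 141, 37) un [ 29.8 652. ] [52.6 11.8] -84.2
rail (466, 289, 174, 28) un [ 43.2 542.7] [79.6 13.4] -84.52
line (544, 173, 96, 10) un [ 62.3 596.7] [44.   4.1] -84.56
```

```bash
python3 -m pendant '[{"dx":-2,"dy":0,"dz":0,"twist":0},{"dx":-4,"dy":0,"dz":0,"twist":0},{"dx":-4,"dy":0,"dz":-5,"twist":0},{"dx":-4,"dy":0,"dz":-10,"twist":0},{"dx":-4,"dy":0,"dz":-12,"twist":-10},{"dx":-1,"dy":-3,"dz":-12,"twist":-20},{"dx":2,"dy":-6,"dz":-12,"twist":-30},{"dx":4.9,"dy":-8.2,"dz":-12,"twist":-40},{"dx":4.9,"dy":-8.2,"dz":-12,"twist":-50},{"dx":4.9,"dy":-8.2,"dz":-12,"twist":-60}]'; python3 go.py -145 596.3 150 95.45
```

```text
time: 5.65
eef_pos: [0.58, 0.2016, 0.1535]
tcp_rot: [0.84, 0.543, 0.001, 0.0]
contact_force: [0.3, 0.4, 0.2]
opening: 0.453
finger_force: 0.0
now u,n,z [-145.6  596.6] 0.1535 hd 65.82 tz [ 0.002  0.    -1.   ] op 0.4527236135733621 F [0.3 0.4 0.2]
(array([-0.07,  0.01,  0.35]), np.float64(-29.6))
```

```bash
python3 -m pendant '[{"dx":0,"dy":0,"dz":0,"twist":-10},{"dx":0,"dy":0,"dz":0,"twist":-20},{"dx":0,"dy":0,"dz":0,"twist":-29.6},{"dx":0,"dy":0,"dz":0,"twist":-29.6},{"dx":0,"dy":0,"dz":5,"twist":-29.6},{"dx":0,"dy":0,"dz":9,"twist":-29.6},{"dx":0,"dy":0,"dz":11.5,"twist":-29.6},{"dx":0,"dy":0,"dz":11.5,"twist":-29.6}]'; python3 go.py -119 596.3 38 95.45; python3 wm.py w4.png
```

```text
time: 6.65
eef_pos: [0.5774, 0.2007, 0.0358]
tcp_rot: [0.676, 0.737, -0.002, -0.001]
contact_force: [0.8, 0.2, 0.2]
opening: 0.45
finger_force: 0.0
now u,n,z [-145.   593.8] 0.0358 hd 94.92 tz [-0.005 -0.001 -1.   ] op 0.45004200266033734 F [0.8 0.2 0.2]
(array([-2.6 ,  0.27, -0.22]), np.float64(-0.5))
tool [-145.   593.8] 0.0358
rail (266, 354, 106, 16) un [-108.4  593.6] [50.9  8.4] 6.26
rail (0, 278, 30, 40) un [-142.8  455.2] [19.4 12.9] -88.9
rail (20, 334, 18, 42) un [-112.9  454.3] [23.6  8.1] 88.56
```

View pics/w4.png

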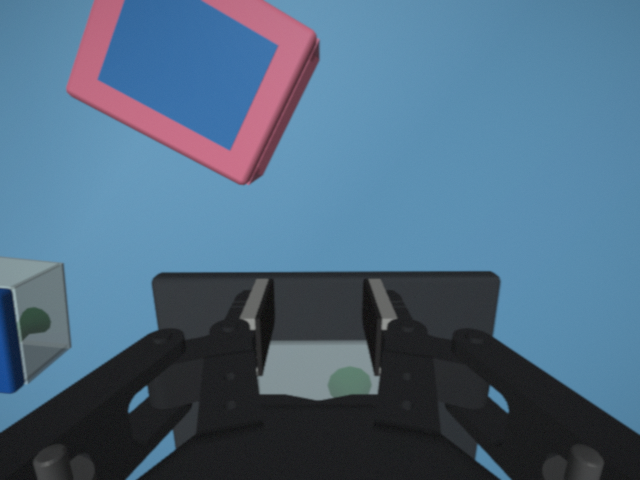

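The wrist camera now looks backward, showing the plate's rear edge (row 272) and the pink decoy, both clear. The box is behind the fingers (rows 340–400). I'll correct the small residual offset and make contact.

```bash
python3 -m pendant '[{"dx":0,"dy":0,"dz":0,"twist":0},{"dx":0,"dy":0,"dz":0,"twist":0}]'; python3 go.py -119 596.3 38 95.45
```

```text
time: 6.95
eef_pos: [0.5804, 0.2013, 0.0402]
tcp_rot: [0.675, 0.737, 0.001, 0.001]
contact_force: [-0.3, 0.5, 0.2]
opening: 0.451
finger_force: 0.0
now u,n,z [-145.3  596.9] 0.0402 hd 95.03 tz [ 0.003  0.001 -1.   ] op 0.4513420275273006 F [-0.3  0.5  0.2]
(array([-2.63, -0.04,  0.22]), np.float64(-0.4))
```

```bash
python3 -m pendant '[{"dx":-1,"dy":-0.05,"dz":0.1,"twist":-0.4},{"dx":-2,"dy":-0.05,"dz":0.1,"twist":-0.4},{"dx":-2.5,"dy":-0.05,"dz":0.1,"twist":-0.4},{"dx":-2.8,"dy":-0.05,"dz":0.1,"twist":-0.4},{"dx":-3.2,"dy":-0.05,"dz":0.1,"twist":-0.4},{"dx":-3.6,"dy":-0.05,"dz":0.1,"twist":-0.4},{"dx":-3.9,"dy":-0.05,"dz":0.1,"twist":-0.4},{"dx":-3.9,"dy":-0.05,"dz":0.1,"twist":-0.4},{"dx":-3.9,"dy":-0.05,"dz":0.1,"twist":-0.4}]'; python3 go.py 80 596.3 38 95.45; python3 - <<'E'
from h import *
_,a=shot('top');_,b=shot('side');a=a['img'][190:305,255:455,::-1];b=b['img'][150:390,240:460,::-1]
cv2.imwrite('pics/c2.png',np.hstack([cv2.resize(a,(435,250)),np.vstack([cv2.resize(b,(230,250))])]))
cv2.imwrite('pics/c2.png',np.hstack([cv2.resize(a,(500,288)),cv2.resize(b,(264,288))]))
E
```

```text
time: 8.07
eef_pos: [0.5821, 0.1619, 0.0373]
tcp_rot: [0.673, 0.74, -0.0, 0.0]
contact_force: [-0.6, 1.0, 0.8]
opening: 0.446
finger_force: 0.1
now u,n,z [-105.8  594.8] 0.0373 hd 95.47 tz [ 0.    -0.001 -1.   ] op 0.4456649948833526 F [-0.6  1.   0.8]
(array([-18.58,   0.14,  -0.06]), np.float64(0.0))
```

View pics/c2.png

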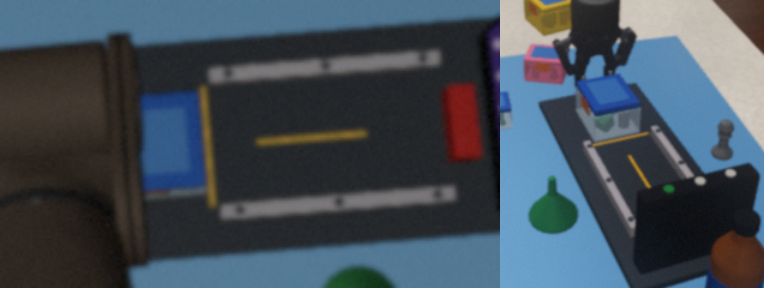

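The left view shows the lid's front edge at the yellow mouth line (crop x≈200–207) between the rails, and the arm covers the rear. I'll measure the visible part of the lid in lane coordinates.

```bash
cat > lm.py <<'E'
from go import *
def lid(v=1):
    s,c=shot('top');H,S,V=cv2.split(cv2.cvtColor(c['img'],cv2.COLOR_RGB2HSV));P=cloud(c)
    m=((H>98)&(H<125)&(S>110)&(abs(P[...,2]-.072)<.012));m[:205]=0;m[285:]=0;m[:,:280]=0;m[:,455:]=0
    m=cv2.morphologyEx(m.astype(np.uint8),cv2.MORPH_OPEN,np.ones((5,5)))
    k=max(cv2.findContours(m,0,1)[0],key=cv2.contourArea)[:,0]
    p=ray(c,k,.072)[:,:2]*1000;u,n=p@U,p@N
    mid=(n>n.min()+8)&(n<n.max()-8)&(u>u.max()-6)
    f=np.polyfit(n[mid],u[mid],1)
    w=(u<u.max()-8)&(u>u.min()+6);hi=w&(n>n.max()-5);lo=w&(n<n.min()+5)
    fh=np.polyfit(u[hi],n[hi],1);fl=np.polyfit(u[lo],n[lo],1)
    print('front u',np.median(u[mid]).round(1),'u range',u.min().round(1),u.max().round(1),'yaw deg',*[round(float(np.degrees(x)),2) for x in(-f[0],fh[0],fl[0])],'n sides',np.median(n[lo]).round(1),np.median(n[hi]).round(1),'mid',((np.median(n[lo])+np.median(n[hi]))/2).round(1))
lid()
E
python3 lm.py
```

```text
front u -8.1 u range -53.7 -7.2 yaw deg 0.03 0.27 0.36 n sides 558.8 631.9 mid 595.3
```

```bash
python3 -m pendant '[{"dx":-0.5,"dy":0.02,"dz":0,"twist":0},{"dx":-1.2,"dy":0.04,"dz":0,"twist":0},{"dx":-2,"dy":0.05,"dz":0,"twist":0},{"dx":-2.8,"dy":0.05,"dz":0,"twist":0},{"dx":-3.6,"dy":0.05,"dz":0,"twist":0},{"dx":-4.4,"dy":0.05,"dz":0,"twist":0},{"dx":-5.2,"dy":0.05,"dz":0,"twist":0},{"dx":-5.7,"dy":0.05,"dz":0,"twist":0},{"dx":-6,"dy":0.05,"dz":0,"twist":0},{"dx":-6,"dy":0.05,"dz":0,"twist":0}]'; python3 go.py 80 596.3 38 95.45; python3 lm.py
```

```text
time: 9.48
eef_pos: [0.5885, 0.102, 0.0375]
tcp_rot: [0.673, 0.74, -0.0, 0.0]
contact_force: [-0.7, -0.1, 0.2]
opening: 0.452
finger_force: 0.0
now u,n,z [-45.7 595.6] 0.0375 hd 95.47 tz [ 0.001 -0.001 -1.   ] op 0.4522772092671565 F [-0.7 -0.1  0.2]
(array([-12.57,   0.07,  -0.04]), np.float64(0.0))
front u 53.7 u range 20.9 55.0 yaw deg -0.92 4.17 0.9 n sides 559.6 632.7 mid 596.2
```

```bash
python3 -m pendant '[{"dx":-0.6,"dy":0,"dz":0,"twist":0},{"dx":-1.5,"dy":0,"dz":0,"twist":0},{"dx":-2.5,"dy":0.02,"dz":0,"twist":0},{"dx":-3.5,"dy":0.02,"dz":0,"twist":0},{"dx":-4.5,"dy":0.02,"dz":0,"twist":0},{"dx":-5.5,"dy":0.02,"dz":0,"twist":0},{"dx":-6.5,"dy":0.02,"dz":0,"twist":0},{"dx":-7.4,"dy":0.02,"dz":0,"twist":0},{"dx":-8,"dy":0.02,"dz":0,"twist":0},{"dx":-8,"dy":0.02,"dz":0,"twist":0}]'; python3 go.py 90 596.3 38 95.45; python3 lm.py
```

```text
time: 10.78
eef_pos: [0.5959, 0.0218, 0.037]
tcp_rot: [0.673, 0.74, -0.001, 0.0]
contact_force: [0.2, 1.0, -0.5]
opening: 0.45
finger_force: 0.0
now u,n,z [ 34.9 595.3] 0.037 hd 95.46 tz [-0.    -0.001 -1.   ] op 0.45000174481995575 F [ 0.2  1.  -0.5]
(array([-5.51,  0.1 , -0.1 ]), np.float64(0.0))Traceback (most recent call last):
  File "lm.py", line 13, in <module>
    lid()
    ~~~^^
  File "lm.py", line 11, in lid
    fh=np.polyfit(u[hi],n[hi],1);fl=np.polyfit(u[lo],n[lo],1)
    raise TypeError("expected non-empty vector for x")
TypeError: expected non-empty vector for x
```

```bash
python3 -m pendant '[{"dx":-0.7,"dy":0,"dz":0,"twist":0},{"dx":-1.5,"dy":0.03,"dz":0,"twist":0},{"dx":-2.3,"dy":0.05,"dz":0,"twist":0},{"dx":-3.1,"dy":0.05,"dz":0,"twist":0},{"dx":-3.8,"dy":0.05,"dz":0,"twist":0},{"dx":-4.4,"dy":0.05,"dz":0,"twist":0},{"dx":-4.9,"dy":0.05,"dz":0,"twist":0},{"dx":-5.1,"dy":0.05,"dz":0,"twist":0},{"dx":-5.1,"dy":0.05,"dz":0,"twist":0}]'; python3 go.py 90 596.3 38 95.45
```

```text
time: 11.95
eef_pos: [0.6017, -0.0282, 0.0376]
tcp_rot: [0.673, 0.74, -0.0, 0.0]
contact_force: [-0.5, 1.1, -0.1]
opening: 0.451
finger_force: 0.0
now u,n,z [ 85.3 596.3] 0.0376 hd 95.47 tz [ 0.001 -0.001 -1.   ] op 0.4512002419421296 F [-0.5  1.1 -0.1]
(array([-0.47, -0.  , -0.04]), np.float64(0.0))
```

```bash
python3 -m pendant '[{"dx":-0.2,"dy":0,"dz":0,"twist":0},{"dx":-0.4,"dy":0,"dz":0,"twist":0},{"dx":-0.4,"dy":0,"dz":0,"twist":0}]'; python3 go.py 90 596.3 38 95.45
```

```text
time: 12.32
eef_pos: [0.6021, -0.0318, 0.0376]
tcp_rot: [0.673, 0.74, 0.0, 0.0]
contact_force: [-0.0, 1.7, 1.8]
opening: 0.45
finger_force: 1.0
now u,n,z [ 88.8 596.3] 0.0376 hd 95.47 tz [ 0.001 -0.    -1.   ] op 0.44962946060262465 F [-0.   1.7  1.8]
(array([-0.12, -0.  , -0.04]), np.float64(0.0))
```

```bash
python3 -m pendant '[{"dx":-0.2,"dy":0,"dz":0,"twist":0},{"dx":-0.2,"dy":0,"dz":0,"twist":0}]'; python3 go.py 90 596.3 38 95.45|head -1;  python3 -m pendant '[{"dx":-0.2,"dy":0,"dz":0,"twist":0},{"dx":-0.2,"dy":0,"dz":0,"twist":0}]'; python3 go.py 90 596.3 38 95.45|head -1
```

```text
time: 12.58
eef_pos: [0.6023, -0.0338, 0.0376]
tcp_rot: [0.673, 0.74, 0.0, 0.0]
contact_force: [-0.4, 2.9, 1.6]
opening: 0.447
finger_force: 1.3
now u,n,z [ 90.9 596.3] 0.0376 hd 95.46 tz [ 0.001 -0.    -1.   ] op 0.4470975595163415 F [-0.4  2.9  1.6]
time: 12.82
eef_pos: [0.6024, -0.0359, 0.0375]
tcp_rot: [0.673, 0.74, 0.0, 0.0]
contact_force: [1.2, 2.6, 1.4]
opening: 0.454
finger_force: 1.4
now u,n,z [ 93.  596.3] 0.0375 hd 95.46 tz [ 0. -0. -1.] op 0.45354044061854343 F [1.2 2.6 1.4]
```

```bash
python3 -m pendant '[{"dx":-0.15,"dy":0,"dz":0,"twist":0},{"dx":-0.15,"dy":0,"dz":0,"twist":0}]'|grep contact;  python3 -m pendant '[{"dx":-0.15,"dy":0,"dz":0,"twist":0},{"dx":-0.15,"dy":0,"dz":0,"twist":0}]'|grep contact; python3 go.py 90 596.3 38 95.45|head -1; python3 - <<'E'
from h import *
_,a=shot('top');_,b=shot('side');a=a['img'][190:305,330:500,::-1];b=b['img'][200:400,280:480,::-1]
cv2.imwrite('pics/c3.png',np.hstack([cv2.resize(a,(473,320)),cv2.resize(b,(320,320))]))
E
```

```text
contact_force: [-0.1, 2.5, 3.2]
contact_force: [0.1, 6.5, 3.4]
now u,n,z [ 94.9 596.2] 0.0374 hd 95.42 tz [ 0.     0.002 -1.   ] op 0.45079901896824104 F [0.1 6.5 3.4]
```

View pics/c3.png

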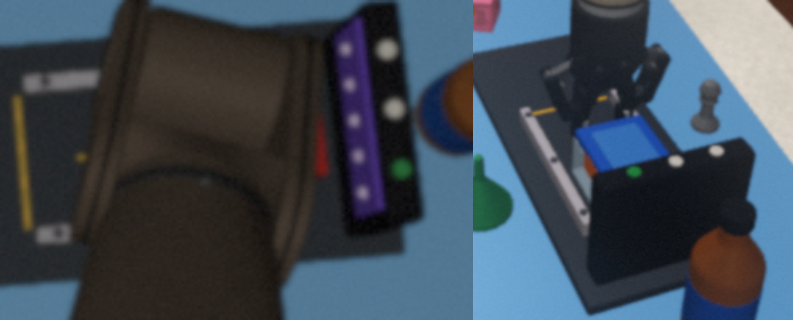

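The side view shows the box between the rails close to the panel; the top view is hidden by the arm. The force is rising, so one more small press should seat it square.

```bash
python3 -m pendant '[{"dx":-0.15,"dy":0,"dz":0,"twist":0},{"dx":-0.15,"dy":0,"dz":0,"twist":0},{"dx":-0.15,"dy":0,"dz":0,"twist":0}]'|grep contact; python3 go.py 90 596.3 38 95.45|head -1
```

```text
contact_force: [-0.1, 10.3, 3.2]
now u,n,z [ 94.9 596.3] 0.0374 hd 95.38 tz [-0.     0.004 -1.   ] op 0.45095407409645183 F [-0.1 10.3  3.2]
```

Blocked by the stop: the force rises with no motion. I'll back off, rise and move clear.

```bash
python3 -m pendant '[{"dx":0.5,"dy":0,"dz":0,"twist":0},{"dx":2,"dy":0,"dz":0,"twist":0},{"dx":4.5,"dy":0,"dz":0,"twist":0},{"dx":4.5,"dy":0,"dz":-3,"twist":0},{"dx":4.5,"dy":0,"dz":-8,"twist":0},{"dx":5,"dy":0,"dz":-14,"twist":0},{"dx":10,"dy":0,"dz":-18,"twist":0},{"dx":15,"dy":0,"dz":-20,"twist":0},{"dx":21,"dy":0,"dz":-20,"twist":0},{"dx":26,"dy":0,"dz":-20,"twist":0}]'|grep -E 'time|eef|cont'; python3 -m pendant '[{"dx":4,"dy":0,"dz":0,"twist":0},{"dx":4,"dy":0,"dz":0,"twist":0},{"dx":4,"dy":0,"dz":0,"twist":0}]'|grep -E 'time|eef|cont'; python3 lm.py;python3 - <<'E'
from h import *
_,a=shot('top');_,b=shot('side');a=a['img'][190:305,330:500,::-1];b=b['img'][200:400,280:480,::-1]
cv2.imwrite('pics/c4.png',np.hstack([cv2.resize(a,(473,320)),cv2.resize(b,(320,320))]))
E
```

```text
time: 15.05
eef_pos: [0.5773, 0.2205, 0.2376]
contact_force: [-0.2, -1.2, 1.3]
time: 15.42
eef_pos: [0.5738, 0.2579, 0.2368]
contact_force: [0.6, 0.5, -0.0]
front u 192.0 u range 104.8 195.0 yaw deg -1.58 -0.08 -1.04 n sides 560.3 633.4 mid 596.9
```

View pics/c4.png

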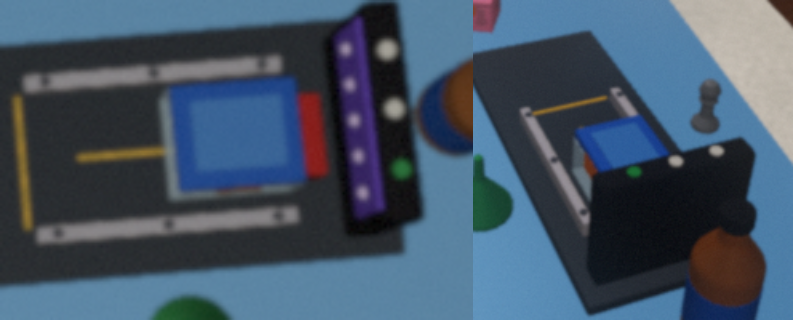

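The box is home against the red stop, centred within about 1 mm and square within what the camera resolves. The arm is clear, so I'm handing in.

```bash
python3 -c "
from plant import ctrl
print(ctrl.sign_off())"
```

```text
the job is handed in; nothing more can be done
None
```

The box is fully home, square against the red stop to within about 1° and centred to about 1 mm by the top camera; no contact with the rails or bystanders was seen, the arm is clear, and the job was handed in after about 16 s.

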